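# Click the tortilla tally wheel on to its start mark

### The arm

A 6-joint arm with a two-finger parallel gripper is mounted at the origin on the work surface. World frame = base frame: x ahead of the robot, y to its left, z up, the work surface at z = 0. Lengths are in m, angles in rad, forces in N, time in s.
With the tool pointing down it reaches from about 0.3 to 0.875 m from the base axis. Payload 6.4 kg.
Tool frame: the origin (TCP) lies between the finger pads; the fingertips stand 19 mm ahead of it and the grasp point (between the pads) is the TCP (ctrl.tips_ahead is the z of the fingertips in the tool frame, in m); z points along the fingers, y is the line along which they close (so a half turn about z gives the same grasp; the last joint's range is limited). The gripper opens to 85 mm and grips with 20 to 120 N. Pads are 22 mm wide; open, the fingers measure 114 mm over their backs; the gripper's body (76 mm by 85 mm) begins 54 mm behind the grasp point. The pads swing forward as they close: fully open they stand 13 mm farther back than shut.
Start: joints at [1.139, 0.181, 1.607, -0, 1.354, -0.206], TCP at [0.129, 0.56, 0.25] pointing down, gripper open.
Joint ranges: [-2.99, 2.99], [-0.89, 2.07], [0.3, 2.58], [-1.14, 4.28], [0, 2.63], [-3.12, 3.12]. Speed limits (rad/s): [2.57, 2.57, 3.01, 3.14, 3.14, 3.14].

### API

Orientations are given as a unit quaternion [w, x, y, z].
In Python, from bench import readout, vision, ctrl gives the robot as it stands.
- The arm moves only by the tool play_rows, never from a script. Its arguments are lists of equal length, an entry for each row: "xyz": the shift along the tool's x, y, z in mm, a list of three; "rot": the turn, a rotation vector about the tool's x, y, z in rad, a list of three; "grip": the opening, from 0 (shut) to 1 (fully open). In form: {"xyz": [[x, y, z], ...], "rot": [[rx, ry, rz], ...], "grip": [grip, ...]}. A call has exactly 10 rows; each row is the pose to reach, as a shift and turn from the pose commanded when the call began, along the tool's axes at that moment; what a row does not reach only later rows make up. A row lasts 1/8 s, in which the tool goes at most 62.5 mm and 10.7 degrees, less where a joint would pass 70% of its speed; a pose out of reach is approached as far as the arm can. A call with a gripper value outside its range is refused whole. The fingers move at their own pace and stop on an object; the grip force is fixed at half the most. Time passes only in rows, so rows that repeat a pose let the fingers close, or fill a call up. It gives the time, the measured TCP pose, the force, the opening and the grip force at its end, in the units of the state.
- readout.get_obs(): the state, without advancing time (a new reading comes with each control period).
- vision.camera(name): name is "scene" or "side" or "wrist"; returns a dict with "color" (480x640x3 uint8, red, green, blue), "depth" (480x640 float32, m along the optical axis (not along the pixel's ray), 0 where there is no reading), "camera_matrix" (3x3 intrinsics, pixels), "extrinsics" (4x4, takes a point from camera to world coordinates); the wrist camera has in their place "hand_eye" (4x4, takes a point from camera to tool coordinates, whose origin is the TCP and whose axes are the flange's). Camera axes: x right, y down, z forward; pixel columns grow to the right and rows downward; lengths in m; the calibration is good to about 2 mm. The wrist camera is an equidistant fisheye: a pixel r from the principal point sees the ray r / f radians off the axis. A picture is of the moment at which its call begins: read the wrist's pose just before it.
- ctrl.hand_in(): hands the job in; it is judged then, once.
The state is a dict: "time_s": time; "q": joint angles; "dq": joint speeds; "joint_efforts": joint torques, N m; "eef_pos": TCP position; "eef_rot": TCP orientation; "wrist_force": force on the tool from outside, world axes, zero at the start; "torque": the same for the moment, N m; "opening": opening from 0.0 (shut) to 1.0 (fully open); "grasp_force": force on a finger pad.
Only numpy, scipy, OpenCV 4.12 (cv2) and the standard library are available. Lean on these libraries where they do the work, as an engineer would, in place of code of your own. Each camera call takes 0.05 s, during which the arm holds its last target. There are 200 camera calls.

### The job

A new order of tortillas is starting, so set the tally wheel to its start mark: with a fingertip, flick the edge of the toothed wheel on, clockwise as seen from above, click by click, until the tooth with the upright stud stands at the fixed brass pointer, and stop exactly there without going a click too far. Work gently: do not grip the wheel, and do not lift or shove the stone slab it stands on. Leave the salt cellar, cup and all the other kitchen things where they are, and take the hand away at the end.

Things in the scene. Friction and masses are not known exactly. Their poses are not given: they have to be found in the camera images.
- tally: Tally: loose, about 2 kg, grey stone slab 200 x 150 mm, 22 mm thick, flat on the table, carrying a horizontal toothed aluminium wheel on an upright spindle and a brass pointer post. Origin on the wheel's axis at table height, z up, +x from the axis to the pointer. Slab reaches x = -80 to +120 mm, y = -75 to +75 mm.
- axle (a point): Centre of the wheel hub's top face, on its axis, 50 mm above the table. Hub: disc of 84 mm diameter; six straight teeth 60 degrees apart, 10 mm wide, reach out to 74 mm from the axis. Hub and teeth lie 34 to 50 mm above the table, with free air between slab and teeth. Between neighbouring teeth about 57 mm is free at 64 mm from the axis.
- pointer (a point): Inner tip of the fixed brass pointer, 83 mm from the axis, 50 mm above the table. Its post stands 83 to 112 mm from the axis, 34 mm wide, up to 56 mm above the table, clear of the teeth.
- stud (a point): Middle of the upright stud (14 mm diameter, top 62 mm above the table) on the marked tooth, 62 mm from the axis, 56 mm above the table; turns with the wheel. A rib 7 mm wide and 5 mm high on the hub runs out to it; no other tooth has either.
- wheel (a joint): Wheel angle, rad: 0 with the studded tooth at the pointer, growing clockwise seen from above; starts 2 to 4 clicks below 0. Rests at multiples of 1.047 (one tooth = one click): a tooth is then at the pointer, one opposite. 3 to 5 N at a tooth moves it; clearly past half way (35 degrees or more) it snaps on to the next rest, short of that it springs back. Damped: no coasting if pushed slowly.
- salt: Green glazed salt cellar with flip lid, 72 mm diameter, 68 mm high, upright near the pointer end of the slab; origin at the centre of its underside. Not to be moved.
- cup: Clay cup, 76 mm diameter, 75 mm high, upright beside the slab; origin at the centre of its underside. Not to be moved.
- spoon: Wooden spoon, 250 mm long, lying along its x axis beside the slab on the side away from the cup; origin in its underside. Not to be moved.
- bowl: Red plastic bowl, 150 mm diameter, 65 mm high, to the robot's right; origin at the centre of its underside. Not to be moved.
- potlid: Stainless pot lid with black knob, 180 mm diameter, 50 mm high, to the right; origin at the centre of its underside. Not to be moved.
- jar: Glass jar with cap, 70 mm diameter, 100 mm high, to the robot's left; origin at the centre of its underside. Not to be moved.
Mind the look-alikes: they are no part of the job. What is shaped like the tally but blue is not meant.

How it is judged:
By the outcome, as a careful person would: the job done as asked, in the order asked, and still so for the second after the job is handed in, with the robot touching nothing.
It also fails if it takes over 54 s, if anything falls off the work surface, if the arm or the gripper's body presses on something with over 40 N, if the wrist force passes 120 N, or if a joint passes its speed limit or range.

## Working session

There is one attempt and no reset: what is moved stays moved. The work goes in short steps, Python scripts to look and compute and a tool call to move; the robot and the scene stay as the last step left them, time stands still between calls to the robot, and variables do not carry over. Pictures are saved under pics/ and viewed, at most 10 in all, crops included, and the job is handed in when it is done.

Besides the shell and the picture viewer there is one more tool, called after ">>>" as a command line: name --argument value ..., lists and objects as JSON in quotes. play_rows: Moves the arm, as the interface text tells. Its arguments: {"type":"object","properties":{"xyz":{"type":"array","items":{"type":"array","items":{"type":"number"}}},"rot":{"type":"array","items":{"type":"array","items":{"type":"number"}}},"grip":{"type":"array","items":{"type":"number"}}},"required":["xyz","rot","grip"]}

```bash
mkdir -p pics
python3 - <<'E'
from bench import readout, vision, ctrl
import cv2,numpy as np
o=readout.get_obs();print(o['time_s'],o['eef_pos'],o['eef_rot'],o['opening'],ctrl.tips_ahead)
for n in ['scene','side']:
    c=vision.camera(n);np.savez(f'{n}.npz',**c)
    cv2.imwrite(f'pics/{n}.png',c['color'][:,:,::-1]);print(c['camera_matrix'].tolist(),c['extrinsics'].round(3).tolist())
E
```

```text
0.0 [0.12849282 0.55991859 0.24937809] [-2.70672814e-04  1.12660513e-01  9.93633143e-01 -8.44554275e-04] 1.0000004590341647 0.019
[[609.1966858715659, 0.0, 322.0218626714294], [0.0, 609.1966858715659, 229.68664382961512], [0.0, 0.0, 1.0]] [[0.759, 0.359, -0.543, 1.37], [0.651, -0.399, 0.645, -1.038], [0.015, -0.843, -0.537, 0.931], [0.0, 0.0, 0.0, 1.0]]
[[529.0166951070249, 0.0, 327.12395868614976], [0.0, 529.0166951070249, 246.70861183382803], [0.0, 0.0, 1.0]] [[0.821, -0.402, 0.405, -0.011], [-0.571, -0.58, 0.582, -0.745], [0.001, -0.709, -0.705, 0.968], [0.0, 0.0, 0.0, 1.0]]
```

View pics/scene.png

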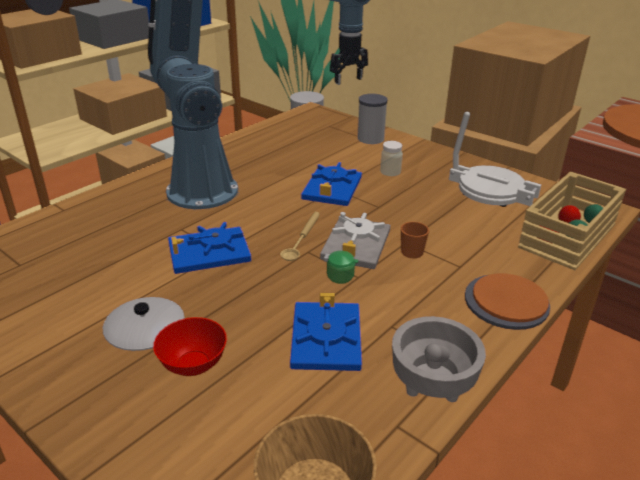

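View pics/side.png

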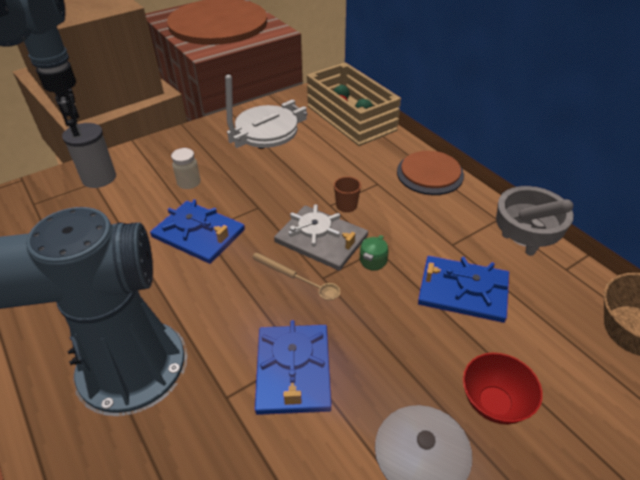

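Candidates: the grey tally at scene (358,238) / side (320,232). The blue look-alikes are at scene (332,183), (210,247) and (327,335). The grey one fits the description, so next is a close crop and its measurement.

```bash
cat > h.py <<'E'
import numpy as np,cv2
def ray(c,px,z):
    K,E=c['camera_matrix'],c['extrinsics']
    d=E[:3,:3]@np.linalg.solve(K,[px[0],px[1],1]);o=E[:3,3]
    return o+d*(z-o[2])/d[2]
def proj(c,p):
    K,E=c['camera_matrix'],c['extrinsics']
    q=K@(E[:3,:3].T@(np.asarray(p)-E[:3,3]));return q[:2]/q[2]
E
python3 - <<'E'
from h import *
S=np.load('scene.npz');D=np.load('side.npz')
a=S['color'][205:275,320:400];b=D['color'][195:275,265:375]
def up(x):return cv2.resize(x,(400,int(400*x.shape[0]/x.shape[1])),interpolation=cv2.INTER_CUBIC)
A,B=up(a),up(b);h=max(len(A),len(B));P=np.zeros((h,800,3),np.uint8);P[:len(A),:400]=A;P[:len(B),400:]=B
cv2.imwrite('pics/crop.png',P[:,:,::-1])
for n,c,pts in [('scene',S,[(360,227,.05),(349,247,.05)]),('side',D,[(314,223,.05),(347,237,.05)])]:
    for u,v,z in pts: print(n,u,v,ray(c,(u,v),z).round(4))
    g=c['color'].astype(int)
    w=((g.min(2)>175)).astype(np.uint8)
    # green salt, cup
    for nm,m in [('green',(g[...,1]>g[...,0]+40)&(g[...,1]>g[...,2]+20)),('white',w>0)]:
        k,l,st,ce=cv2.connectedComponentsWithStats(m.astype(np.uint8))
        for i in range(1,k):
            if st[i,4]>100: print(n,nm,st[i],ce[i].round(1))
E
```

```text
scene 360 227 [0.5467 0.1002 0.05  ]
scene 349 247 [0.5848 0.0043 0.05  ]
scene green [ 282    0   51   80 1651] [309.5  33.4]
scene green [255  11  32  53 687] [271.4  43.1]
scene green [329 251  29  19 397] [341.8 260. ]
scene white [462 167  62  28 934] [489.9 180.7]
scene white [346 214  30  25 244] [360.5 226.4]
side 314 223 [0.5377 0.1022 0.05  ]
side 347 237 [0.5767 0.0118 0.05  ]
side green [362 237  25  18 336] [374.2 245.9]
side white [ 236  107   60   31 1260] [265.6 121.9]
side white [172 149  21  11 173] [182.  154.1]
side white [292 206  46  36 492] [314.8 222.7]
```

View pics/crop.png

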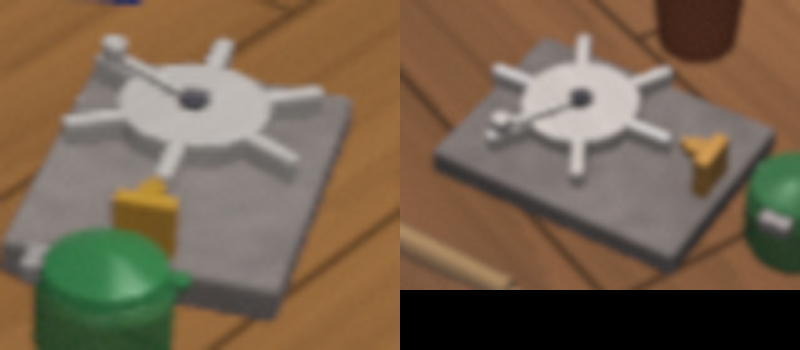

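The crop confirms the grey tally. The stud is at crop (113,47) left and (497,123) right, and the pointer tip is at (148,183) left and (685,142) right. Counting teeth clockwise from stud to pointer gives 4 clicks in both views. Next: refining the frame.

```bash
cat >> h.py <<'E'
def tri(S,D,a,b):
    from scipy.optimize import least_squares
    return least_squares(lambda p:np.r_[proj(S,p)-a,proj(D,p)-b],[.55,.1,.05])
E
python3 - <<'E'
from h import *
S=np.load('scene.npz');D=np.load('side.npz')
P={'axle':((358.8,224.6),(314.5,222)),'stud':((342.6,214.4),(291.7,228.8)),'ptr':((349.6,241.6),(343.4,234))}
R={}
for k,(a,b) in P.items():
    r=tri(S,D,a,b);R[k]=r.x;z=.058 if k=='stud' else .05
    print(k,r.x.round(4),'res',r.fun.round(1),ray(S,a,z).round(4),ray(D,b,z).round(4))
for k in('stud','ptr'):
    d=(R[k]-R['axle'])[:2];print(k,np.linalg.norm(d),np.degrees(np.arctan2(d[1],d[0])))
for nm,a,b,z in [('tooth ends',0,0,0)]:
  for (u,v) in [(583-400,40),(500-400,70),(665-400,72),(664-400,135),(577-400,175)]:
    p=ray(D,(265+u/3.636,195+v/3.636),.05);d=(p-R['axle'])[:2];print('side tooth',np.linalg.norm(d).round(4),np.degrees(np.arctan2(d[1],d[0])).round(1))
  for (u,v) in [(222,42),(322,92),(295,158),(165,175),(65,122)]:
    p=ray(S,(320+u/5,205+v/5),.05);d=(p-R['axle'])[:2];print('scene tooth',np.linalg.norm(d).round(4),np.degrees(np.arctan2(d[1],d[0])).round(1))
print('cup',ray(S,(414,228),.075),ray(D,(347,183),.075)); print('salt',ray(D,(374,246),.06))
E
```

```text
axle [0.5397 0.103  0.0527] res [-0.2  0.2 -0.1 -0.3] [0.5367 0.1078 0.05  ] [0.5409 0.1046 0.05  ]
stud [0.476  0.1115 0.0558] res [-0.1  0.2 -0.  -0.2] [0.4779 0.1096 0.058 ] [0.4746 0.1088 0.058 ]
ptr [0.5731 0.022  0.0535] res [ 0.2 -0.2  0.1  0.2] [0.5703 0.0251 0.05  ] [0.5757 0.0258 0.05  ]
stud 0.06420741857072063 172.40818611238996
ptr 0.08765360838024941 -67.59365410840273
side tooth 0.0654 54.1
side tooth 0.0664 116.2
side tooth 0.0679 -8.5
side tooth 0.0693 -66.1
side tooth 0.0758 -125.3
scene tooth 0.0684 113.9
scene tooth 0.0728 51.3
scene tooth 0.0741 -5.4
scene tooth 0.0736 -63.8
scene tooth 0.073 -123.0
cup [0.67918497 0.15957677 0.075     ] [0.68649374 0.1622986  0.075     ]
salt [ 0.60558264 -0.05946126  0.06      ]
```

>>> play_rows --xyz '[[-45,-39,0],[-90,-78,0],[-135,-117,0],[-180,-156,0],[-225,-195,0],[-270,-234,0],[-315,-273,0],[-360,-312,0],[-405,-351,0],[-450,-390,0]]' --rot '[[0,0,0],[0,0,0],[0,0,0],[0,0,0],[0,0,0],[0,0,0],[0,0,0],[0,0,0],[0,0,0],[0,0,0]]' --grip '[0,0,0,0,0,0,0,0,0,0]'

```text
time_s: 1.35
eef_pos: [0.4807, 0.0778, 0.2502]
eef_rot: [-0.0, 0.113, 0.994, 0.0]
wrist_force: [0.7, 0.9, 0.2]
opening: -0.001
grasp_force: 0.0
```

>>> play_rows --xyz '[[0,0,30],[0,0,60],[0,0,100],[0,0,100],[0,0,100],[0,0,100],[0,0,100],[0,0,100],[0,0,100],[0,0,100]]' --rot '[[0,0,0],[0,0,0],[0,0,0],[0,0,0],[0,0,0],[0,0,0],[0,0,0],[0,0,0],[0,0,0],[0,0,0]]' --grip '[0,0,0,0,0,0,0,0,0,0]'

```text
time_s: 2.6
eef_pos: [0.48, 0.0796, 0.1503]
eef_rot: [-0.0, 0.113, 0.994, -0.0]
wrist_force: [0.4, -0.7, -0.3]
opening: 0.004
grasp_force: 0.0
```

Run:
```python
from bench import readout, vision
from h import *
o=readout.get_obs();print(o['time_s'],o['eef_pos'],o['eef_rot'],o['opening'],o['wrist_force'])
S=vision.camera('scene');D=vision.camera('side')
p=o['eef_pos'];ims=[]
for c in(S,D):
    u,v=map(int,proj(c,p));x0,y0=u-50,v-50;x=c['color'][y0:y0+100,x0:x0+100].copy()
    x=cv2.resize(x,(400,400),interpolation=cv2.INTER_CUBIC)
    for dz in (.0,.019,.032):
        a,b=(proj(c,p-[0,0,dz])-[x0,y0])*4;cv2.circle(x,(int(a),int(b)),3,(255,0,0) if dz!=.019 else (0,255,0),-1)
    ims.append(x)
cv2.imwrite('pics/tip.png',np.hstack(ims)[:,:,::-1])
```

```text
2.6 [0.47995336 0.07958542 0.15031794] [-3.80113528e-06  1.12618333e-01  9.93638320e-01 -1.68477075e-05] 0.004155899641782238 [ 0.37959272 -0.66457221 -0.34098909]
```

View pics/tip.png

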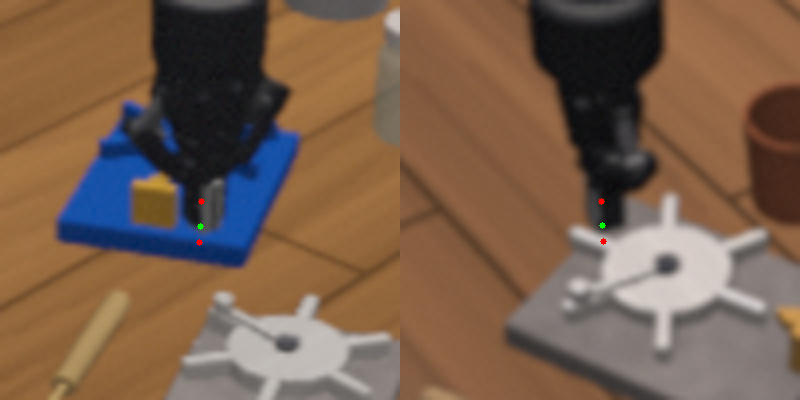

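Fingertips sit 19 mm ahead of the TCP (green dot at the tip in both views). Now working out the arc offsets.

```bash
cat >> h.py <<'E'
C=np.array([.539,.105])
def arc(p0,angs,r=.064):
    X=np.array([-.9746,.2238]);Y=np.array([.2238,.9746])
    a=np.radians(angs);w=C+r*np.c_[np.cos(a),np.sin(a)]-p0
    return np.c_[w@X,w@Y]*1000
def pt(a,r=.064): a=np.radians(a);return C+r*np.array([np.cos(a),np.sin(a)])
E
python3 -c "
from h import *
print(arc(np.array([.48,.0796]),np.linspace(203.3,171,11)[1:]).round(1).tolist())
print(arc(pt(171),np.linspace(171,140,11)[1:]).round(1).tolist())"
```

```text
[[1.9, 3.1], [3.7, 6.2], [5.4, 9.4], [7.0, 12.6], [8.3, 16.0], [9.4, 19.4], [10.4, 22.9], [11.1, 26.4], [11.7, 30.0], [12.0, 33.6]]
[[0.1, 3.5], [0.1, 6.9], [-0.1, 10.4], [-0.5, 13.8], [-1.1, 17.2], [-1.9, 20.6], [-2.9, 23.9], [-4.0, 27.2], [-5.4, 30.4], [-6.9, 33.5]]
```

>>> play_rows --xyz '[[0,0,15],[0,0,30],[0,0,45],[0,0,60],[0,0,75],[0,0,85],[0,0,93],[0,0,100],[0,0,100],[0,0,100]]' --rot '[[0,0,0],[0,0,0],[0,0,0],[0,0,0],[0,0,0],[0,0,0],[0,0,0],[0,0,0],[0,0,0],[0,0,0]]' --grip '[0,0,0,0,0,0,0,0,0,0]'

```text
time_s: 3.95
eef_pos: [0.4803, 0.0796, 0.0506]
eef_rot: [0.0, 0.113, 0.994, 0.0]
wrist_force: [0.5, 0.1, 0.1]
opening: 0.003
grasp_force: 0.0
```

>>> play_rows --xyz '[[1.9,3.1,0],[3.7,6.2,0],[5.4,9.4,0],[7,12.6,0],[8.3,16,0],[9.4,19.4,0],[10.4,22.9,0],[11.1,26.4,0],[11.7,30,0],[12,33.6,0]]' --rot '[[0,0,0],[0,0,0],[0,0,0],[0,0,0],[0,0,0],[0,0,0],[0,0,0],[0,0,0],[0,0,0],[0,0,0]]' --grip '[0,0,0,0,0,0,0,0,0,0]'

```text
time_s: 5.2
eef_pos: [0.4757, 0.1153, 0.0502]
eef_rot: [-0.0, 0.113, 0.994, 0.0]
wrist_force: [0.0, -1.2, -0.3]
opening: 0.0
grasp_force: 0.6
```

>>> play_rows --xyz '[[0.1,3.5,0],[0.1,6.9,0],[-0.1,10.4,0],[-0.5,13.8,0],[-1.1,17.2,0],[-1.9,20.6,0],[-2.9,23.9,0],[-4,27.2,0],[-5.4,30.4,0],[-6.9,33.5,0]]' --rot '[[0,0,0],[0,0,0],[0,0,0],[0,0,0],[0,0,0],[0,0,0],[0,0,0],[0,0,0],[0,0,0],[0,0,0]]' --grip '[0,0,0,0,0,0,0,0,0,0]'

```text
time_s: 6.45
eef_pos: [0.4902, 0.1463, 0.0503]
eef_rot: [-0.0, 0.113, 0.994, -0.0]
wrist_force: [0.0, -1.2, -0.3]
opening: -0.002
grasp_force: 0.0
```

```bash
cat > look.py <<'E'
import sys
from bench import readout, vision
from h import *
o=readout.get_obs();print(o['time_s'],o['eef_pos'].round(4),o['wrist_force'].round(1))
S=vision.camera('scene');D=vision.camera('side')
np.savez('s2.npz',**S);np.savez('d2.npz',**D)
a=cv2.resize(S['color'][195:275,310:410],(400,320),interpolation=cv2.INTER_CUBIC)
b=cv2.resize(D['color'][195:275,265:365],(400,320),interpolation=cv2.INTER_CUBIC)
cv2.imwrite(sys.argv[1],np.hstack([a,b])[:,:,::-1])
E
python3 look.py pics/c1.png
python3 -c "
from h import *
print(arc(pt(140),np.linspace(140,110,11)[1:]).round(1).tolist())
print(arc(pt(110),np.linspace(110,80,11)[1:]).round(1).tolist())"
```

```text
6.45 [0.4902 0.1463 0.0503] [ 0.  -1.2 -0.3]
[[-1.6, 2.9], [-3.4, 5.8], [-5.3, 8.6], [-7.3, 11.2], [-9.5, 13.8], [-11.8, 16.2], [-14.2, 18.5], [-16.8, 20.7], [-19.4, 22.7], [-22.2, 24.6]]
[[-2.9, 1.7], [-5.8, 3.3], [-8.8, 4.8], [-11.9, 6.1], [-15.1, 7.2], [-18.3, 8.1], [-21.6, 8.9], [-24.9, 9.5], [-28.2, 9.9], [-31.5, 10.2]]
```

View pics/c1.png

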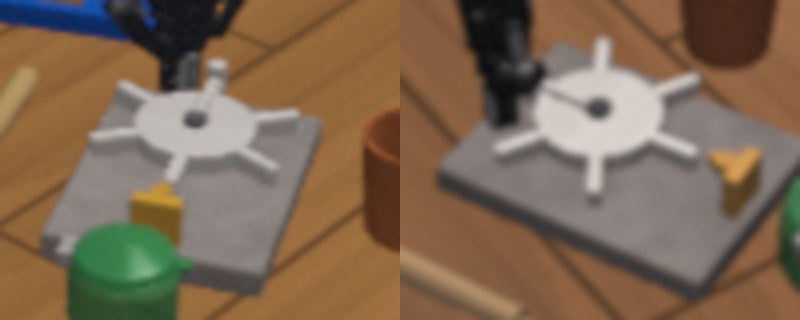

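Click 1 is done: the stud is at left (216,68), about 113°. Pushing the same tooth on one more click.

>>> play_rows --xyz '[[-1.6,2.9,0],[-3.4,5.8,0],[-5.3,8.6,0],[-7.3,11.2,0],[-9.5,13.8,0],[-11.8,16.2,0],[-14.2,18.5,0],[-16.8,20.7,0],[-19.4,22.7,0],[-22.2,24.6,0]]' --rot '[[0,0,0],[0,0,0],[0,0,0],[0,0,0],[0,0,0],[0,0,0],[0,0,0],[0,0,0],[0,0,0],[0,0,0]]' --grip '[0,0,0,0,0,0,0,0,0,0]'

```text
time_s: 7.8
eef_pos: [0.5175, 0.1653, 0.0504]
eef_rot: [0.0, 0.113, 0.994, 0.0]
wrist_force: [-0.9, -0.6, -0.6]
opening: -0.0
grasp_force: 0.5
```

>>> play_rows --xyz '[[-2.9,1.7,0],[-5.8,3.3,0],[-8.8,4.8,0],[-11.9,6.1,0],[-15.1,7.2,0],[-18.3,8.1,0],[-21.6,8.9,0],[-24.9,9.5,0],[-28.2,9.9,0],[-31.5,10.2,0]]' --rot '[[0,0,0],[0,0,0],[0,0,0],[0,0,0],[0,0,0],[0,0,0],[0,0,0],[0,0,0],[0,0,0],[0,0,0]]' --grip '[0,0,0,0,0,0,0,0,0,0]'

```text
time_s: 9.05
eef_pos: [0.5504, 0.168, 0.0503]
eef_rot: [-0.0, 0.113, 0.994, -0.0]
wrist_force: [0.1, -0.9, 1.1]
opening: 0.0
grasp_force: 0.0
```

```bash
python3 look.py pics/c2.png
python3 -c "
from h import *
print(arc(pt(80),[83.5,203.3]).round(1).tolist())"
```

```text
9.05 [0.5504 0.168  0.0503] [ 0.1 -0.9  1.1]
[[3.9, -0.3], [48.3, -101.7]]
```

View pics/c2.png

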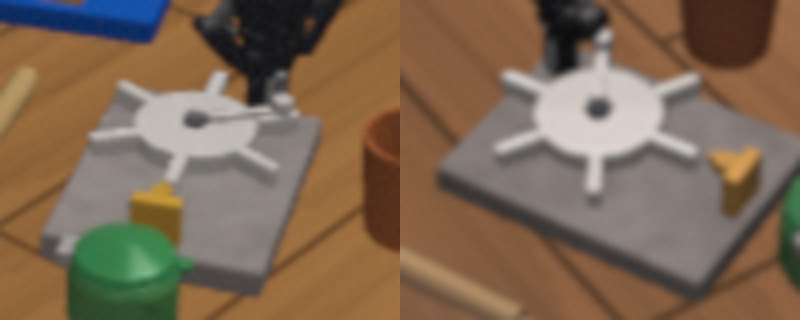

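Click 2 is done: the stud is at left (283,98), about 53°, and the slab has not moved. Lifting over to the tooth now at 173° for the next two clicks.

>>> play_rows --xyz '[[0,0,-20],[0,0,-50],[0,0,-50],[16,-34,-50],[32,-68,-50],[48.3,-101.7,-50],[48.3,-101.7,-50],[48.3,-101.7,-35],[48.3,-101.7,-18],[48.3,-101.7,0]]' --rot '[[0,0,0],[0,0,0],[0,0,0],[0,0,0],[0,0,0],[0,0,0],[0,0,0],[0,0,0],[0,0,0],[0,0,0]]' --grip '[0,0,0,0,0,0,0,0,0,0]'

```text
time_s: 10.4
eef_pos: [0.4801, 0.0803, 0.0485]
eef_rot: [-0.001, 0.112, 0.994, 0.0]
wrist_force: [-0.3, -0.1, 0.8]
opening: 0.001
grasp_force: 0.0
```

>>> play_rows --xyz '[[1.9,3.1,0],[3.7,6.2,0],[5.4,9.4,0],[7,12.6,0],[8.3,16,0],[9.4,19.4,0],[10.4,22.9,0],[11.1,26.4,0],[11.7,30,0],[12,33.6,0]]' --rot '[[0,0,0],[0,0,0],[0,0,0],[0,0,0],[0,0,0],[0,0,0],[0,0,0],[0,0,0],[0,0,0],[0,0,0]]' --grip '[0,0,0,0,0,0,0,0,0,0]'

```text
time_s: 11.65
eef_pos: [0.4759, 0.1155, 0.0501]
eef_rot: [-0.0, 0.113, 0.994, 0.0]
wrist_force: [0.7, -1.4, 0.1]
opening: 0.001
grasp_force: 0.6
```

>>> play_rows --xyz '[[0.1,3.5,0],[0.1,6.9,0],[-0.1,10.4,0],[-0.5,13.8,0],[-1.1,17.2,0],[-1.9,20.6,0],[-2.9,23.9,0],[-4,27.2,0],[-5.4,30.4,0],[-6.9,33.5,0]]' --rot '[[0,0,0],[0,0,0],[0,0,0],[0,0,0],[0,0,0],[0,0,0],[0,0,0],[0,0,0],[0,0,0],[0,0,0]]' --grip '[0,0,0,0,0,0,0,0,0,0]'

```text
time_s: 12.9
eef_pos: [0.4905, 0.1464, 0.0503]
eef_rot: [-0.0, 0.113, 0.994, -0.0]
wrist_force: [0.2, 0.7, 0.3]
opening: 0.005
grasp_force: 0.0
```

```bash
python3 look.py pics/c3.png
```

```text
12.9 [0.4905 0.1464 0.0503] [0.2 0.7 0.3]
```

View pics/c3.png

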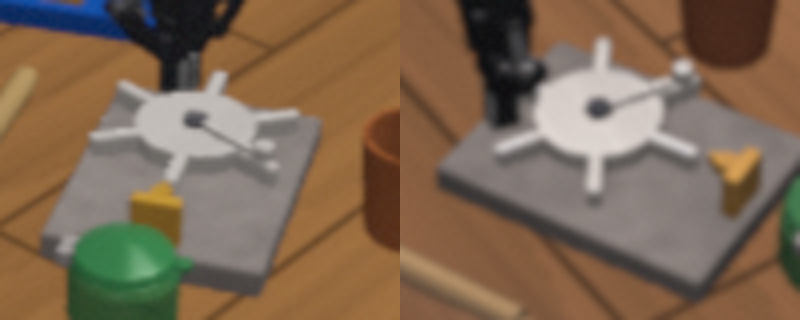

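Click 3 is done: the stud is at left (265,148), one tooth before the pointer. Now the last click, then lift away.

>>> play_rows --xyz '[[-1.6,2.9,0],[-3.4,5.8,0],[-5.3,8.6,0],[-7.3,11.2,0],[-9.5,13.8,0],[-11.8,16.2,0],[-14.2,18.5,0],[-16.8,20.7,0],[-19.4,22.7,0],[-22.2,24.6,0]]' --rot '[[0,0,0],[0,0,0],[0,0,0],[0,0,0],[0,0,0],[0,0,0],[0,0,0],[0,0,0],[0,0,0],[0,0,0]]' --grip '[0,0,0,0,0,0,0,0,0,0]'

```text
time_s: 14.25
eef_pos: [0.5179, 0.1655, 0.0504]
eef_rot: [0.0, 0.113, 0.994, 0.0]
wrist_force: [-1.3, -1.3, -0.8]
opening: 0.002
grasp_force: 0.6
```

>>> play_rows --xyz '[[-2.9,1.7,0],[-5.8,3.3,0],[-8.8,4.8,0],[-11.9,6.1,0],[-15.1,7.2,0],[-18.3,8.1,0],[-21.6,8.9,0],[-24.9,9.5,0],[-28.2,9.9,0],[-31.5,10.2,0]]' --rot '[[0,0,0],[0,0,0],[0,0,0],[0,0,0],[0,0,0],[0,0,0],[0,0,0],[0,0,0],[0,0,0],[0,0,0]]' --grip '[0,0,0,0,0,0,0,0,0,0]'

```text
time_s: 15.5
eef_pos: [0.5507, 0.1681, 0.0503]
eef_rot: [-0.0, 0.113, 0.994, -0.0]
wrist_force: [-0.2, -1.0, 0.3]
opening: -0.003
grasp_force: 0.0
```

>>> play_rows --xyz '[[0,0,0],[0,0,0],[0,0,-15],[0,0,-35],[0,0,-65],[0,0,-110],[0,0,-160],[0,40,-180],[0,80,-180],[0,80,-180]]' --rot '[[0,0,0],[0,0,0],[0,0,0],[0,0,0],[0,0,0],[0,0,0],[0,0,0],[0,0,0],[0,0,0],[0,0,0]]' --grip '[0,0,0,0,0,0,0,0,0,0]'

```text
time_s: 16.75
eef_pos: [0.5687, 0.2484, 0.2326]
eef_rot: [0.001, 0.111, 0.994, 0.001]
wrist_force: [-0.1, -0.9, -0.1]
opening: 0.001
grasp_force: 0.0
```

```bash
python3 look.py pics/c4.png
```

```text
16.75 [0.5687 0.2484 0.2326] [-0.1 -0.9 -0.1]
```

View pics/c4.png

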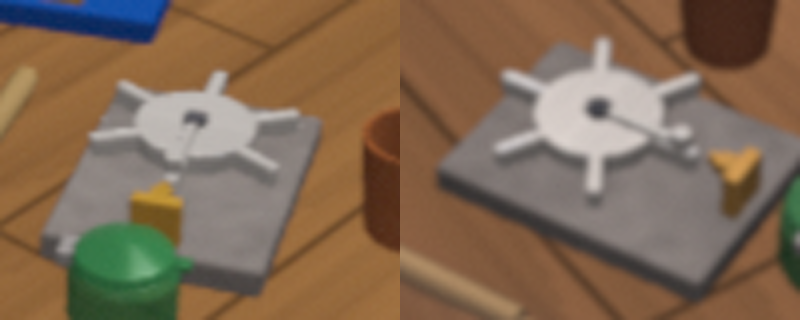

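The stud now stands at the pointer, at left (175,165) and right (682,135). The slab, salt cellar and cup are where they were, and the hand is clear.

```bash
python3 -c "
from bench import ctrl
print(ctrl.hand_in())"
```

```text
the job is handed in; nothing more can be done
None
```

The tally wheel was flicked four clicks clockwise, the studded tooth stands at the brass pointer, the slab and the things beside it look unmoved in the pictures, the hand is clear, and the job was handed in at about 17 s.

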